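Clock the eccentric of a pump shaft on bench centres

ROBOT

A 7-joint arm with a two-finger parallel gripper is mounted at the origin on a cart in front of the work surface, level with it; the furniture and walls round the work are solid. World frame = base frame: x ahead of the robot, y to its left, z up, the work surface at z = 0. Lengths are in m, angles in rad, forces in N, time in s.
With the tool pointing down it reaches from about 0.425 to 0.825 m from the base axis. Payload 3.6 kg.
Tool frame: the origin (TCP) lies at the very end of the fingers, on their centre line; the grasp point (between the pads) lies bot.grasp_offset behind it (bot.grasp_offset is the distance from the TCP to the grasp point, in m); z points along the fingers, y is the line along which they close (so a half turn about z gives the same grasp; the last joint's range is limited). The gripper opens to 93 mm and grips with 3 to 60 N. Pads are 15 mm wide; open, the fingers measure 128 mm over their backs; the gripper's body (75 mm by 188 mm) begins 65 mm behind the grasp point.
Start: joints at [1.167, 0.615, -0.013, 1.423, 0.008, 1.103, -0.04], TCP at [0.24, -0.604, 0.219] pointing down, gripper open.
Joint ranges: [-3.12, 3.12], [-0.3, 2.06], [-1.34, 1.32], [0.26, 2.42], [-1.36, 4.5], [0.01, 1.98], [-2.84, 2.84]. Speed limits (rad/s): [2.79, 2.79, 3.14, 3.14, 3.14, 3.14, 3.14].

INTERFACE

Orientations are given as a unit quaternion [x, y, z, w].
In Python, from plant import bot gives the robot as it stands. Calls block until the motion is done:
- bot.reach(position, orientation): joint-space move of the TCP to a pose.
- bot.movel(position, velocity=0.15, rotation=None): straight line of the TCP; rotation=None keeps the orientation; velocity is the mean speed in m/s.
- bot.goto_joints(angles): joint-space move.
- bot.let_go() and bot.close_gripper(): open the fingers fully, or close them until they stop; the grip force is fixed at half the most.
- bot.wait(seconds).
- bot.solve_ik(position, orientation): joint angles nearest the present ones, or None.
- bot.observe(): the state.
- bot.snapshot(name): name is "scene" or "top"; returns the picture (384x512x3 uint8, red, green, blue); there is no depth.
- bot.calibration(name): a dict with "fx", "fy", "cx", "cy" (pixels), "position" and "orientation" of the camera in the world. Camera axes: x right, y up, looking along -z (the intrinsics and any distortion apply to the point x, -y, -z); pixel columns grow to the right and rows downward; lengths in m; the calibration is good to about 2 mm. A picture is of the moment at which its call begins. calibration takes no time and is no camera call.
A pose or a line that the arm cannot do raises bot.MotionError and nothing moves.
- bot.job_done(): hands the job in; it is judged then, once.
The state is a dict: "time": time; "q": joint angles; "qvel": joint speeds; "tau": joint torques, N m; "tool_pos": TCP position; "orientation": TCP orientation; "contact_force": force on the tool from outside, world axes, zero at the start; "torque": the same for the moment, N m; "finger_gap": finger opening in m; "grasp_force": force on a finger pad.
Only numpy, scipy, OpenCV 4.12 (cv2) and the standard library are available. Lean on these libraries where they do the work, as an engineer would, in place of code of your own. Each camera call takes 0.05 s, during which the arm holds its last target. There are 200 camera calls.

TASK

A pump shaft is held between bench centres with the dial gauge backed off. Slide the gauge forward by its black knob until the eccentric collar on the shaft pushes the plunger about halfway in, then turn the shaft by its pulley, with a light touch so that the centres are not strained, and leave it with the collar's high spot against the plunger: the highest reading that a whole turn can give. Never run the plunger to the end of its travel, and leave the small things lying around undisturbed.

Things in the scene. Friction and masses are not known exactly. Their poses are not given: they have to be found in the camera images.
- bench_centres: Grey bench-centres jig, fixed; plate 245 x 280 mm. Origin on the bench below mid-shaft. Its y axis runs along the shaft (tailstock at -y, headstock at +y; stocks up to 99 mm high, inner faces at y -107 and +105 mm); x runs from the gauge to the shaft, roughly away from the robot; z up. Shaft axis at x 0, 75 mm up. The gauge slide lies on the -x side, along x, its line at y -45 mm.
- pulley_centre (a point): Fixed point on the shaft axis (jig x 0, y +45 mm, 75 mm up), mid pulley: aluminium, 80 mm diameter, 14 mm wide along jig y, flat sides, boss 25 mm diameter, 26 mm wide. Free beside it: 53 mm to the headstock, 75 mm to the collar. Turns any number of times either way, 0.035 N m of drag, stays where left. Bears at most 40 N from the fingers (a squeeze counts both sides: 20 N each).
- slide_knob (a point): Middle of the top of the black upright knob on the gauge saddle: 22 mm diameter, 27 mm tall, top 77 mm above the bench, 29 mm clear of the dial. The saddle slides along the jig's x with 4.5 N of drag, 60 mm in all; it starts 0 to 12 mm from its rear stop (knob top at jig x -130 mm), with the plunger clear of the collar, and stays where left.
- plunger_tip (a point): Front end of the gauge plunger, 75 mm above the bench, pointing along the jig's +x at the shaft axis. It rests against the eccentric collar of the shaft: 36 mm diameter, 16 mm wide, its centre 6 mm off the shaft axis. So the tip moves 12 mm per turn, to jig x -24 mm on the high spot and -12 mm on the low spot. Which way the high spot starts is unknown, but over 50 degrees from the plunger.
- plunger (a joint): How far the sprung plunger is pushed into the gauge, m: 0 fully out, end of travel at 0.034; grows by sliding the gauge toward the shaft or by turning the collar's high spot toward it. Spring force 0.6 N fully out, 2.2 N fully in. The dial's scale spans 0.032.
- gauge_pointer (a joint): Pointer angle on the white upward-facing dial (59 mm diameter, face 83 mm above the bench), rad, clockwise seen from above: 0 points away from the shaft along the jig's -x; it turns with the plunger, 0.196 rad per mm, one turn for 32 mm; half travel is 3.14, pointing along the stem at the shaft. The finest view of the plunger.
- screwdriver: Loose small screwdriver with a yellow handle, 132 mm long, lying left of the jig; a bystander.
- tweezers: Loose steel tweezers, 127 mm long, lying on the free front left part of the jig's plate (plate top 16 mm above the bench); a bystander.
- vial: Loose white-capped sample vial, 25 mm diameter, 53 mm high, standing behind the jig; a bystander.
- petri_dish: Loose petri dish, 62 mm diameter, 15 mm high, behind the jig; a bystander.

How it is judged:
By the outcome, as a careful person would: the job done as asked, in the order asked, and still so for the second after the job is handed in, with the robot touching nothing.
It also fails if it takes over 72 s, if anything falls off the work surface, if the arm or the gripper's body presses on something with over 40 N, if the wrist force passes 120 N, or if a joint passes its speed limit or range.

## Working session

There is one attempt and no reset: what is moved stays moved. The work goes in short steps, each a Python script; the robot and the scene stay as the last script left them, time stands still between calls to the robot, and variables do not carry over. Pictures are saved under pics/ and viewed, at most 10 in all, crops included, and the job is handed in when it is done.

```bash
ls; mkdir -p pics
python3 - <<'E'
from plant import bot
import cv2,numpy as np
ims=[]
for n in("scene","top"):
    im=bot.snapshot(n); cv2.imwrite(f"pics/{n}0.png",im[:,:,::-1]); print(n,bot.calibration(n))
print(bot.grasp_offset,bot.observe())
E
```

```text
pics
scene {'fx': 414.93001044169694, 'fy': 414.93001044169694, 'cx': 255.15251877113778, 'cy': 189.622324450215, 'position': array([ 0.05732289, -0.17161875,  0.85697261]), 'orientation': array([ 0.27210305, -0.1808732 , -0.53359043,  0.78008081])}
top {'fx': 465.1881233591517, 'fy': 465.1881233591517, 'cx': 250.5147144131883, 'cy': 191.67678558691725, 'position': array([0.45135605, 0.06415638, 0.97459309]), 'orientation': array([-0.0593188 ,  0.06862623,  0.70430545, -0.70407781])}
0.0188 {'time': 0.1, 'q': array([ 1.16654579,  0.61578172, -0.01261783,  1.42471531,  0.00813383,
        1.10338918, -0.0404101 ]), 'qvel': array([-2.74361164e-04,  2.27219807e-06,  9.37901121e-04, -1.19865117e-03,
        1.14436683e-03, -3.29864573e-04, -3.09924618e-04]), 'tau': array([ 1.15237101e-03, -4.60043192e+01,  2.09822129e-01, -1.66245854e+01,
       -6.12132554e-02,  1.69209705e-02,  1.12855785e-04]), 'tool_pos': array([ 0.23948503, -0.60352241,  0.21763122]), 'orientation': array([ 9.82208694e-01,  1.87789309e-01, -2.37963204e-04, -1.09586606e-03]), 'contact_force': array([-1.34370254,  0.26764072,  0.02486226]), 'torque': array([ 0.05474219, -0.01053792,  0.00133621]), 'grasp_force': 0.0, 'finger_gap': 0.09300033944401341}
```

View pics/scene0.png

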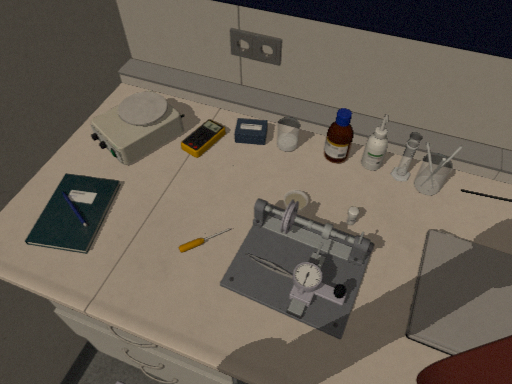

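View pics/top0.png

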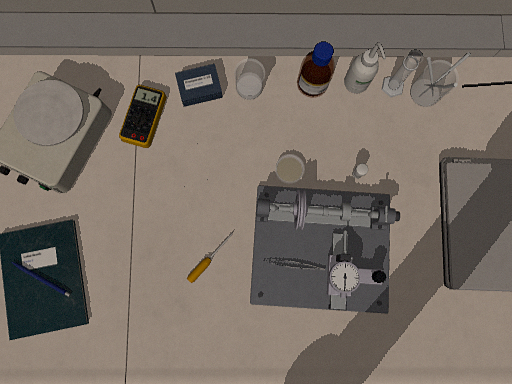

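The pictures show the jig at top-view columns 250–400 and rows 185–312. The dial is at about (344,277), the knob at (379,277) and the pulley at (301,210). In the scene view the knob is at (340,291) and the dial at (308,277). I'll enlarge both.

```bash
cat > h.py <<'E'
import numpy as np,cv2
from scipy.spatial.transform import Rotation as R
from plant import bot
def ray(n,u,v):
    c=bot.calibration(n); d=np.array([(u-c['cx'])/c['fx'],-(v-c['cy'])/c['fy'],-1.])
    return np.array(c['position']),R.from_quat(c['orientation']).apply(d)
def onz(n,u,v,z):
    p,d=ray(n,u,v); return p+d*(z-p[2])/d[2]
def tri(ut,us):
    p,d=ray('top',*ut); q,e=ray('scene',*us)
    d/=np.linalg.norm(d); e/=np.linalg.norm(e)
    s=np.linalg.lstsq(np.c_[d,-e],q-p,rcond=None)[0]
    a,b=p+d*s[0],q+e*s[1]; return (a+b)/2,np.linalg.norm(a-b)
def proj(n,P):
    c=bot.calibration(n); x=R.from_quat(c['orientation']).inv().apply(np.array(P)-c['position'])
    return np.array([c['cx']+c['fx']*x[0]/-x[2],c['cy']+c['fy']*x[1]/x[2]])
E
python3 - <<'E'
import cv2
a=cv2.imread('pics/top0.png')[180:320,245:405]; cv2.imwrite('pics/topc.png',cv2.resize(a,None,fx=4.2,fy=4.2,interpolation=cv2.INTER_CUBIC))
a=cv2.imread('pics/scene0.png')[185:330,215:380]; cv2.imwrite('pics/scec.png',cv2.resize(a,None,fx=4,fy=4,interpolation=cv2.INTER_CUBIC))
E
python3 - <<'E'
from h import *
for n,box in(('top',(365,265,395,292)),('scene',(328,280,352,302))):
    im=cv2.imread(f'pics/{n}0.png'); x0,y0,x1,y1=box
    m=(im[y0:y1,x0:x1].max(2)<40).astype('uint8')
    k,l,s,c=cv2.connectedComponentsWithStats(m)
    for i in range(1,k):
        if s[i,4]>15: print(n,s[i],c[i]+[x0,y0])
print(tri((344.5,277),(308,277)))
E
```

```text
top [  7   5  14  13 140] [378.50714286 276.13571429]
scene [  6   4  13  14 139] [339.54676259 290.38129496]
(array([ 0.45097485, -0.12615771,  0.0791489 ]), np.float64(0.00035959339782050756))
```

View pics/topc.png

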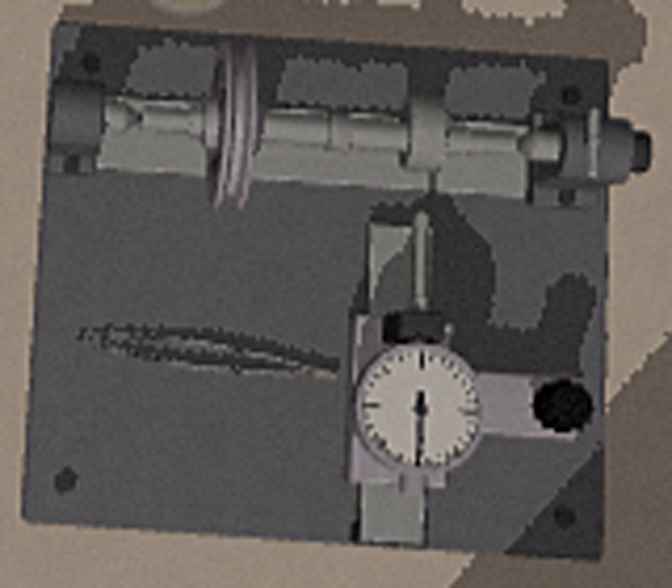

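View pics/scec.png

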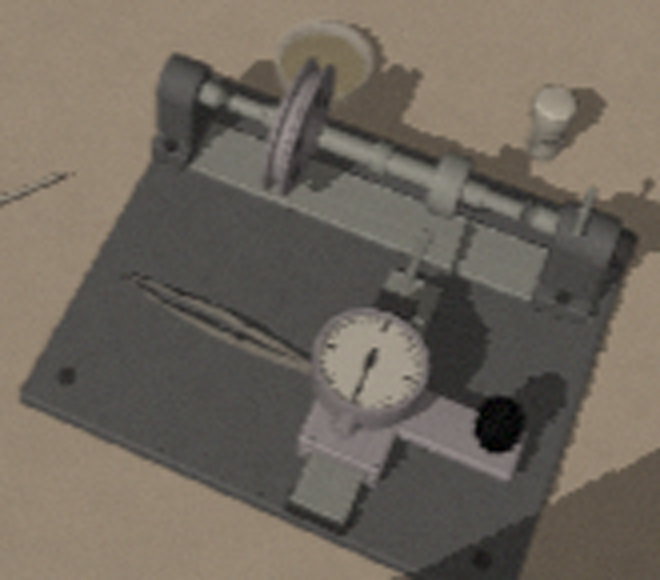

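Top crop: the plate corners are about (55,22), (607,60), (602,558) and (22,520). The knob is at (562,405), the dial centre at (420,405), and the pointer points back along -x (reading 0). The shaft runs from (125,115) to (540,145), with the pulley at u≈237 and the collar at u≈427. Next I compute the jig frame.

Run:
```python
from h import *
T=lambda u,v:(245+u/4.2-.4,180+v/4.2-.4)
C=[onz('top',*T(*p),.016)[:2] for p in((55,22),(607,60),(602,558),(22,520))]
for i in range(4):
    d=C[(i+1)%4]-C[i]; print(C[i],np.linalg.norm(d),np.degrees(np.arctan2(d[1],d[0])))
a,b=[onz('top',*T(*p),.075)[:2] for p in((290,122),(480,137))]; d=a-b
print('shaft',a,b,np.degrees(np.arctan2(d[1],d[0]))-90)
k=tri((378.5,276.1),(339.5,290.4)); kz=onz('top',378.5,276.1,.072); print('knob',k,kz,onz('scene',339.5,290.4,.07))
S=lambda u,v:(215+u/4-.4,185+v/4-.4)
dial=onz('top',*T(420,405),.083); print('dial',dial, onz('scene',*S(370,360),.083))
yaw=np.radians(np.mean([-3.5])); 
print(tri(T(427,130),S(449,186)), tri(T(237,122),S(300,126)))
```

```text
[0.64160061 0.03624077] 0.2768713563254451 -93.95238490519502
[ 0.62251658 -0.23997209] 0.2423150696988592 176.2611584935397
[ 0.38071724 -0.22417102] 0.27782925973819017 86.22243371282867
[0.39902153 0.05305461] 0.2431610929528151 -3.964989972922615
shaft [ 0.58252004 -0.07134781] [ 0.57549865 -0.15983544] -4.536845099444847
knob (array([ 0.45232853, -0.19414   ,  0.06643564]), np.float64(0.0007359075210247021)) [ 0.45248506 -0.1928981   0.072     ] [ 0.45033991 -0.19372032  0.07      ]
dial [ 0.45270003 -0.12543529  0.083     ] [ 0.45358891 -0.12326545  0.083     ]
(array([ 0.57828677, -0.13411726,  0.07164321]), np.float64(0.004009908718405799)) (array([ 0.58111011, -0.04475839,  0.07962773]), np.float64(0.002915811818614482))
```

```bash
cat >> h.py <<'E'
YAW=np.radians(-3.9); ex=np.array([np.cos(YAW),np.sin(YAW),0]); ey=np.array([-ex[1],ex[0],0]); ez=np.array([0,0,1.])
O=.5855*ex-.0495*ey
W=lambda x,y,z:O+x*ex+y*ey+z*ez          # jig -> world
J=lambda p:np.array([(p-O)@ex,(p-O)@ey,p[2]])
def quat(a): return np.array([np.cos(a/2),np.sin(a/2),0,0])
QX=quat(YAW+np.pi/2)   # fingers close along jig x
def dial(n,tag=None,exp=None):
    """dial centre (jig) and pointer angle"""
    im=bot.snapshot(n)[:,:,::-1].copy()
    if tag: cv2.imwrite(f'pics/{tag}.png',im)
    return dial_im(n,im)
def dial_im(n,im):
    big=cv2.resize(im,None,fx=6,fy=6,interpolation=cv2.INTER_CUBIC)
    q=np.array([proj(n,W(x,-.045,.083)) for x in(-.135,-.06)])
    roi=np.zeros(big.shape[:2],'uint8'); cv2.line(roi,*[tuple(int(v) for v in 6*p+3) for p in q],255,6*30)
    g=cv2.cvtColor(big,cv2.COLOR_BGR2GRAY); hsv=cv2.cvtColor(big,cv2.COLOR_BGR2HSV)
    m=((g>165)&(roi>0)).astype('uint8')*255
    cs=cv2.findContours(cv2.morphologyEx(m,cv2.MORPH_CLOSE,np.ones((25,25))),cv2.RETR_EXTERNAL,cv2.CHAIN_APPROX_NONE)[0]
    if not cs: return None
    c=max(cs,key=cv2.contourArea); h=cv2.convexHull(c)
    (cx,cy),(a,b),_=cv2.fitEllipse(h); cen=J(onz(n,(cx-2.5)/6,(cy-2.5)/6,.083)); r=(a+b)/4
    ys,xs=np.nonzero(np.ones_like(g)[int(cy-r):int(cy+r),int(cx-r):int(cx+r)]); xs+=int(cx-r); ys+=int(cy-r)
    P=[onz(n,(x-2.5)/6,(y-2.5)/6,.083) for x,y in zip(xs[::3],ys[::3])]
    D=np.array([J(p) for p in P])-cen; w=np.clip(150.-g[ys[::3],xs[::3]],0,None)
    rr=np.hypot(D[:,0],D[:,1]); th=np.arctan2(D[:,1],-D[:,0])
    k=(rr>.008)&(rr<.019); z=(w[k]*np.exp(1j*th[k])).sum()
    return dict(cen=cen.round(4),r=r/6,ang=np.angle(z)%(2*np.pi),mm=np.angle(z)%(2*np.pi)/.19635,conf=abs(z)/w[k].sum())
E
python3 - <<'E'
from h import *
for n in('top','scene'): print(dial_im(n,cv2.imread(f'pics/{n}0.png')))
T=lambda u,v:(245+u/4.2-.4,180+v/4.2-.4)
print('tip',J(onz('top',*T(420,210),.075)),'knob',J(onz('top',378.5,276.1,.072)))
for a in(QX,quat(YAW-np.pi/2)):
    for P in(W(-.165,-.112,.15),W(-.165,-.112,.056),W(-.1,-.112,.056),W(-.03,.045,.16),W(.03,.045,.115)): print(bot.solve_ik(P,a))
E
```

```text
Traceback (most recent call last):
  File "h.py", line 39, in dial_im
    P=[onz(n,(x-2.5)/6,(y-2.5)/6,.083) for x,y in zip(xs[::3],ys[::3])]
       ~~~^^^^^^^^^^^^^^^^^^^^^^^^^^^^
  File "h.py", line 8, in onz
    p,d=ray(n,u,v); return p+d*(z-p[2])/d[2]
        ~~~^^^^^^^
  File "h.py", line 5, in ray
    c=bot.calibration(n); d=np.array([(u-c['cx'])/c['fx'],-(v-c['cy'])/c['fy'],-1.])
ValueError: time passes only in moves, steps and waits
```

```bash
python3 - <<'E'
s=open('h.py').read()
s=s.replace("def ray(","CAL={n:bot.calibration(n) for n in('top','scene')}\ndef ray(",1)
i=s.index('def ray'); s=s[:i]+s[i:].replace("bot.calibration(n)","CAL[n]")
open('h.py','w').write(s)
E
python3 - <<'E'
from h import *
for n in('top','scene'): print(dial_im(n,cv2.imread(f'pics/{n}0.png')))
T=lambda u,v:(245+u/4.2-.4,180+v/4.2-.4)
print('tip',J(onz('top',*T(420,210),.075)),'knob',J(onz('top',378.5,276.1,.072)))
for a in(QX,quat(YAW-np.pi/2)):
    for P in(W(-.165,-.112,.15),W(-.165,-.112,.056),W(-.1,-.112,.056),W(-.03,.045,.16),W(.03,.045,.115)): print(bot.solve_ik(P,a))
E
```

```text
{'cen': array([-0.1263, -0.0467,  0.083 ]), 'r': 12.757953643798828, 'ang': np.float64(0.04924388835490982), 'mm': np.float64(0.25079647748871825), 'conf': np.float64(0.7245559420398092)}
None
tip [-0.03643396 -0.04388494  0.075     ] knob [-0.12094275 -0.1121755   0.072     ]
[ 0.63605042  0.42764209 -0.34475643  2.05543464  0.22119012  0.69303891
  0.08086171]
[ 0.55156981  0.58961889 -0.23938675  2.1464171   0.31605774  0.43804721
 -0.00455372]
[ 0.52155451  0.64953826 -0.26391552  1.98198765  0.30762046  0.54809977
 -0.02327236]
[ 0.29350678  0.56133914 -0.39615877  1.76755221  0.27279718  0.86701306
 -0.29397346]
[ 0.26387829  0.69783674 -0.37635658  1.63915595  0.31546301  0.86514254
 -0.30680106]
[ 0.05418131  0.44105857  0.46559055  2.07235225 -0.30464765  0.69312417
 -2.49169211]
[ 0.1193108   0.61196194  0.39351515  2.15936814 -0.51830235  0.46076669
 -2.29049057]
[ 0.06724983  0.67573353  0.42883368  1.99620736 -0.50010474  0.57325788
 -2.36936385]
[-0.59379382  0.79648469  1.13334797  1.79492355 -0.81166737  1.10326339
 -2.37870673]
[-0.23641135  0.71393423  0.47024187  1.656671   -0.39939465  0.8679256
 -2.81295258]
```

```bash
sed -i "s/m=((g>165)&(roi>0))/m=((g>.82*np.percentile(g[roi>0],98))\&(roi>0))/; s/150.-g\[/.72*np.percentile(g[roi>0],98)-g[/" h.py
python3 - <<'E'
from h import *
for n in('top','scene'): print(dial_im(n,cv2.imread(f'pics/{n}0.png')))
bot.close_gripper()
bot.reach(W(-.168,-.112,.13),QX)
bot.movel(W(-.168,-.112,.057),.1)
o=bot.observe(); print(o['time'],J(o['tool_pos']),o['contact_force'],o['finger_gap'])
f0=o['contact_force']
for x in(-.140,-.130,-.122):
    bot.movel(W(x,-.112,.057),.04); o=bot.observe(); print(o['time'],J(o['tool_pos']).round(4),(o['contact_force']-f0).round(2))
for n in('top','scene'): print(dial(n,n+'1'))
a=cv2.imread('pics/top1.png')[180:320,245:405];b=cv2.imread('pics/scene1.png')[190:330,215:375]
cv2.imwrite('pics/c1.png',cv2.resize(np.hstack([a,b]),None,fx=2.5,fy=2.5,interpolation=cv2.INTER_CUBIC))
E
```

```text
{'cen': array([-0.1253, -0.0445,  0.083 ]), 'r': 14.02411969502767, 'ang': np.float64(6.243077372753276), 'mm': np.float64(31.795657615244593), 'conf': np.float64(0.662488145193656)}
{'cen': array([-0.1252, -0.0441,  0.083 ]), 'r': 12.109211603800455, 'ang': np.float64(6.264585667598483), 'mm': np.float64(31.90519820523801), 'conf': np.float64(0.8998485069632032)}
4.1 [-0.16760621 -0.11218992  0.05730827] [ 0.77553066 -0.068634    0.22294799] 0.000206561968296971
4.95 [-0.141  -0.1121  0.0568] [-5.33  0.71  2.8 ]
5.35 [-0.1298 -0.112   0.0569] [-3.51  0.17  1.09]
5.7 [-0.1223 -0.112   0.0569] [-4.34  0.01  2.13]
{'cen': array([-0.1011, -0.0454,  0.083 ]), 'r': 14.076631546020508, 'ang': np.float64(0.9431238645728199), 'mm': np.float64(4.803279167674153), 'conf': np.float64(0.7289182369713026)}
{'cen': array([-0.097 , -0.0438,  0.083 ]), 'r': 24.554736455281574, 'ang': np.float64(0.0), 'mm': np.float64(0.0), 'conf': np.float64(nan)}h.py:44: RuntimeWarning: invalid value encountered in scalar divide
  return dict(cen=cen.round(4),r=r/6,ang=np.angle(z)%(2*np.pi),mm=np.angle(z)%(2*np.pi)/.19635,conf=abs(z)/w[k].sum())
```

View pics/c1.png

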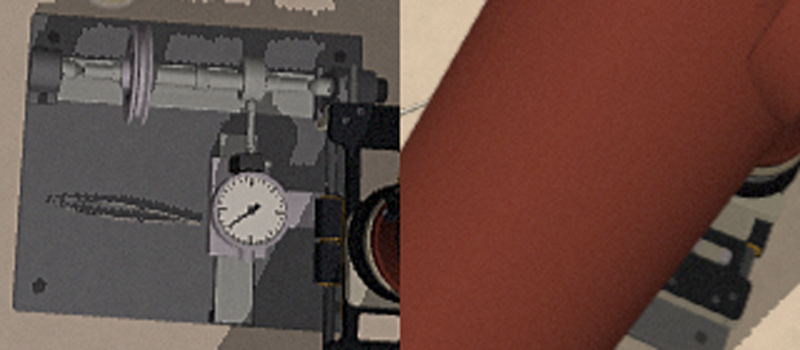

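The top view shows the gauge touching the collar, with the pointer lower left at about 4.8 mm. The arm blocks the scene view. About 11 mm more to go.

Run:
```python
from h import *
bot.movel(W(-.1140,-.112,.057),.03); print(dial('top'))
d=dial('top')['mm']; x=-.1140+(16.2-d)/1000
if 1e-3<16.2-d<8: bot.movel(W(x,-.112,.057),.03)
print(x,dial('top','t2'))
bot.movel(W(x-.02,-.112,.057),.1); bot.movel(W(x-.02,-.112,.16),.15)
print(dial('top')); 
# over pulley
bot.reach(W(-.014,.045,.16),QX); bot.wait(.2)
o=bot.observe(); print(o['time'],J(o['tool_pos']),o['contact_force'])
print(dial('top','t3'),dial('scene','s3'))
a=cv2.imread('pics/t3.png')[180:320,245:405];b=cv2.imread('pics/s3.png')[190:330,215:375]
cv2.imwrite('pics/c3.png',cv2.resize(np.hstack([a,b]),None,fx=2.5,fy=2.5,interpolation=cv2.INTER_CUBIC))
```

```text
{'cen': array([-0.0936, -0.0457,  0.083 ]), 'r': 14.04335912068685, 'ang': np.float64(2.408327330241654), 'mm': np.float64(12.265481692088892), 'conf': np.float64(0.7756107924156842)}
-0.11009759987932453 {'cen': array([-0.0957, -0.0435,  0.083 ]), 'r': 16.20755958557129, 'ang': np.float64(3.374834344787231), 'mm': np.float64(17.187849986184013), 'conf': np.float64(0.3543940324230925)}
{'cen': array([-0.0958, -0.0435,  0.083 ]), 'r': 16.27655283610026, 'ang': np.float64(3.3765270626601094), 'mm': np.float64(17.196470907359863), 'conf': np.float64(0.340655526213029)}
8.8833 [-0.01472166  0.04226931  0.15992002] [-0.74755781  0.35354442  0.60581026]
{'cen': array([-0.1106, -0.0332,  0.083 ]), 'r': 11.811583836873373, 'ang': np.float64(3.6479267463841083), 'mm': np.float64(18.578694914102922), 'conf': np.float64(0.5035794948392087)} {'cen': array([-0.0843, -0.0394,  0.083 ]), 'r': 12.480358123779297, 'ang': np.float64(5.601581992172315), 'mm': np.float64(28.528556109866642), 'conf': np.float64(0.42256833866251453)}
```

View pics/c3.png

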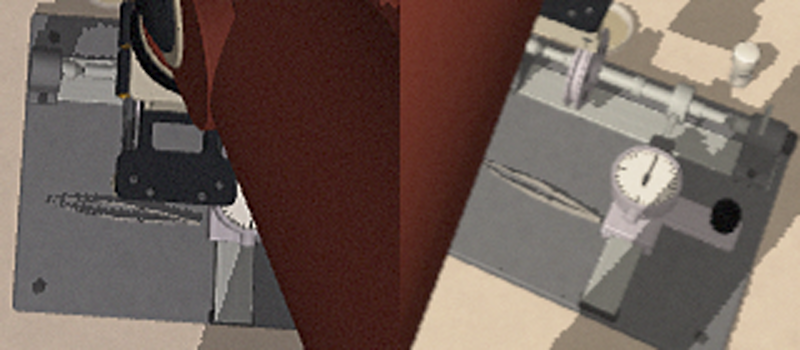

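The scene view (right half) now shows the dial clearly, with the pointer near the stem direction. The arm hides it from the top view. Shadows upset the thresholds, so I'll read with a fixed centre and a black-hat filter.

```bash
cat >> h.py <<'E'
CEN=np.array([-.0897,-.0445,.083])
def read_im(n,im,cen=CEN):
    u0,v0=proj(n,W(*cen)); S=8; x0,y0=int(u0)-24,int(v0)-24
    g=cv2.cvtColor(cv2.resize(im[y0:y0+48,x0:x0+48],None,fx=S,fy=S,interpolation=cv2.INTER_CUBIC),cv2.COLOR_BGR2GRAY).astype(np.float32)
    bh=cv2.morphologyEx(g,cv2.MORPH_CLOSE,cv2.getStructuringElement(2,(49,49)))-g
    th=np.radians(np.arange(0,360,.5)); rr=np.arange(.008,.0185,.0005)
    pr=lambda r,t:proj(n,W(cen[0]-r*np.cos(t),cen[1]+r*np.sin(t),cen[2]))
    # affine map of dial plane -> crop
    c=pr(0,0); A=np.c_[(pr(.02,0)-c)/.02,(pr(.02,np.pi/2)-c)/.02]
    TT,RR=np.meshgrid(th,rr); P=(c-[x0,y0]+.5)*S-.5+S*(np.stack([RR*np.cos(TT),RR*np.sin(TT)],-1)@A.T)
    v=cv2.remap(bh,P[...,0].astype(np.float32),P[...,1].astype(np.float32),1).mean(0)
    i=v.argmax(); k=np.arange(i-40,i+41); w=np.clip(v[k%720]-.4*v[i],0,None)
    a=np.radians((k*w).sum()/w.sum()*.5)%(2*np.pi)
    return round(a/.19635,2),round(float(v[i]),0)
def read(n='scene',tag=None):
    im=bot.snapshot(n)[:,:,::-1].copy()
    if tag: cv2.imwrite(f'pics/{tag}.png',im)
    return read_im(n,im)
E
python3 - <<'E'
from h import *
f=lambda n,t,c=CEN:print(t,read_im(n,cv2.imread(f'pics/{t}.png'),c))
f('top','t2');f('scene','s3')
for dx,dy in((.001,0),(-.001,0),(0,.001),(0,-.001)): f('scene','s3',CEN+[dx,dy,0]); f('top','t2',CEN+[dx,dy,0])
f('top','top0',np.array([-.1253,-.0443,.083]));f('scene','scene0',np.array([-.1253,-.0443,.083]))
f('top','top1',np.array([-.1011,-.0445,.083]))
E
```

```text
t2 (np.float64(16.57), 175.0)
s3 (np.float64(15.55), 92.0)
s3 (np.float64(15.57), 92.0)
t2 (np.float64(16.55), 173.0)
s3 (np.float64(15.54), 92.0)
t2 (np.float64(16.57), 174.0)
s3 (np.float64(15.95), 95.0)
t2 (np.float64(16.96), 161.0)
s3 (np.float64(15.15), 87.0)
t2 (np.float64(16.18), 184.0)
top0 (np.float64(31.68), 129.0)
scene0 (np.float64(0.49), 65.0)
top1 (np.float64(4.11), 130.0)
```

The readings average about 16 mm, so halfway is done. Now I feel for the pulley top and make a first stroke.

```bash
cat >> h.py <<'E'
def F(n=4):
    f=[]
    for _ in range(n): bot.wait(.02); f.append(bot.observe()['contact_force'])
    return np.mean(f,0)
E
python3 - <<'E'
from h import *
bot.movel(W(-.011,.045,.120),.08); bot.wait(.15); f0=F(); o=bot.observe(); print(J(o['tool_pos']),f0)
z=.1185
while z>.110:
    bot.movel(W(-.011,.045,z),.03); f=F()-f0; zz=bot.observe()['tool_pos'][2]; print(round(z,4),round(zz,4),f.round(2))
    if f[2]>3.5: break
    z-=.0007
print(bot.observe()['time'],read())
if f[2]>3.5:
    for x in(-.004,.004,.011):
        bot.movel(W(x,.045,z),.04); print(x,(F()-f0).round(2),J(bot.observe()['tool_pos']).round(4),read('scene','s4'))
    bot.movel(W(x,.045,z+.012),.08); print(bot.observe()['time'],z,read())
E
```

```text
[-0.01060915  0.04508684  0.12056116] [-0.37924823  0.22149478  0.0798656 ]
0.1185 0.1185 [ 0.3  -0.25 -0.41]
0.1178 0.1178 [ 0.7  -0.09 -0.2 ]
0.1171 0.1171 [ 0.33 -0.31  0.12]
0.1164 0.1164 [ 1.    0.26 -0.13]
0.1157 0.1157 [ 0.22 -0.24 -0.13]
0.115 0.1151 [ 0.4  -0.3   0.76]
0.1143 0.1149 [-1.3  -0.28  5.57]
12.0667 (np.float64(15.54), 93.0)
-0.004 [ 0.65 -0.1   5.06] [-0.0027  0.045   0.1153] (np.float64(16.53), 90.0)
0.004 [ 1.09 -0.49  5.04] [0.0053 0.045  0.1151] (np.float64(17.67), 102.0)
0.011 [ 1.7  -0.21  1.91] [0.0116 0.0451 0.1143] (np.float64(18.39), 106.0)
13.7667 0.11429999999999996 (np.float64(18.35), 111.0)
```

```bash
cat >> h.py <<'E'
Z=.1142
def stroke(a,b,step=.005,z=Z,tag=None,log=True):
    """drag pulley top from jig x a to b; returns (x, reading) pairs"""
    bot.movel(W(a,.045,.1185),.12); bot.movel(W(a,.045,z),.03); bot.wait(.1)
    out=[(J(bot.observe()['tool_pos'])[0],read()[0])]
    n=max(1,int(round(abs(b-a)/step)))
    for x in np.linspace(a,b,n+1)[1:]:
        bot.movel(W(x,.045,z),.04); bot.wait(.08)
        o=bot.observe(); out.append((J(o['tool_pos'])[0],read()[0]))
        if log: print(np.round(out[-1],4),o['contact_force'].round(1))
    bot.movel(W(b,.045,.1185),.06)
    return np.array(out,float)
E
python3 - <<'E'
from h import *
tot=0
for i in range(3):
    r=stroke(-.011,.010); tot+=(r[-1,0]-r[0,0])/.04; print('start',r[0],'deg',np.degrees(tot),'time',bot.observe()['time'],read())
E
```

```text
[-4.000e-03  1.921e+01] [-0.4  0.2  6.5]
[1.100e-03 1.987e+01] [-0.2 -0.6  5.9]
[6.300e-03 2.079e+01] [ 0.1 -1.1  4.8]
[1.100e-02 2.167e+01] [ 0.6 -0.5  3.1]
start [-9.39300323e-03  1.83500000e+01] deg 29.145088470173974 time 16.5167 (np.float64(21.62), 95.0)
[-3.800e-03  2.261e+01] [-0.6 -0.5  5.6]
[1.600e-03 2.338e+01] [ 0.4 -0.   5. ]
[6.600e-03 2.404e+01] [1.2 0.3 4.7]
[1.070e-02 2.455e+01] [1.5 0.  3.9]
start [-9.60042874e-03  2.16500000e+01] deg 58.29165990720484 time 19.25 (np.float64(24.48), 62.0)
[-3.800e-03  2.517e+01] [ 0.1 -0.2  5.3]
[1.600e-03 2.561e+01] [-0.6 -0.2  5.9]
[6.700e-03 2.591e+01] [ 1.9 -0.9  5.1]
[1.060e-02 2.603e+01] [ 1.6 -0.3  4.9]
start [-9.64589062e-03  2.45300000e+01] deg 87.33626077445372 time 21.9833 (np.float64(26.05), 74.0)
```

Run:
```python
from h import *
tot=0
for i in range(3):
    r=stroke(-.011,.010,log=False)
    for x,m in r: print(round(np.degrees(tot+(x-r[0,0])/.04),1),m,end=' | ')
    tot+=(r[-1,0]-r[0,0])/.04; print('time',bot.observe()['time'])
```

```text
0.0 25.98 | 8.8 25.94 | 16.4 25.78 | 23.6 25.5 | 28.8 25.17 | time 24.7167
28.8 25.18 | 37.7 24.38 | 45.3 23.75 | 52.5 23.1 | 57.7 22.44 | time 27.4
57.7 22.51 | 66.6 21.35 | 74.1 20.35 | 81.2 19.62 | 86.4 19.11 | time 30.0833
```

```bash
cat > fit.py <<'E'
import numpy as np
from scipy.optimize import least_squares
D=np.array([0,18.35,7.7,19.21,15,19.87,22.5,20.79,29.2,21.67,37.4,22.61,45.2,23.38,52.3,24.04,58.2,24.55,66.7,25.17,74.4,25.61,81.7,25.91,87.3,26.03,
87.3,25.98,96.1,25.94,103.7,25.78,110.9,25.5,116.1,25.17,125,24.38,132.6,23.75,139.8,23.1,145,22.44,153.9,21.35,161.4,20.35,168.5,19.62,173.7,19.11]).reshape(-1,2)
def model(p,a):
    t=np.radians(a-p[0])*p[2]; return p[1]+6*np.cos(t)
def model2(p,a):
    t=np.radians(a-p[0])*p[2]; return p[1]+6*np.cos(t)+np.sqrt(18**2-36*np.sin(t)**2)-18
if __name__=='__main__':
  for lim in(0,22,24,25):
    d=D[D[:,1]>lim]
    for m in(model,model2):
        r=least_squares(lambda p:m(p,d[:,0])-d[:,1],[88,20,1.]); print(lim,m.__name__,r.x.round(3),np.sqrt((r.fun**2).mean()).round(3))
E
python3 fit.py
```

```text
0 model [90.428 19.945  1.192] 0.094
0 model2 [90.522 20.001  1.071] 0.061
22 model [90.865 19.987  1.215] 0.048
22 model2 [90.86  19.998  1.067] 0.042
24 model [90.895 20.016  1.25 ] 0.031
24 model2 [90.913 20.018  1.09 ] 0.031
25 model [91.3   20.014  1.242] 0.023
25 model2 [91.3   20.014  1.079] 0.023
```

Run:
```python
from h import *
tot=0
for i in range(2):
    r=stroke(.010,-.010,log=False)
    for x,m in r: print(round(173.7+np.degrees(tot+(x-r[0,0])/.04),1),m,end=' | ')
    tot+=(r[-1,0]-r[0,0])/.04; print('time',bot.observe()['time'])
a=173.7+np.degrees(tot); m=np.mean([read()[0] for _ in range(2)])
from scipy.optimize import brentq
from fit import model2
am=brentq(lambda t:model2([90.9,20.0,1.075],t)-m,91,180)
print('angle by travel',a,'by reading',am,m)
```

```text
173.7 19.05 | 165.8 19.87 | 157.9 20.76 | 150.6 21.67 | 142.4 22.74 | time 32.6583
142.4 22.46 | 135.1 23.38 | 127.5 24.05 | 120.2 24.66 | 112.1 25.25 | time 35.3
angle by travel 112.05370284991636 by reading 114.28987215361288 25.25
```

Run:
```python
from h import *
from scipy.optimize import brentq
from fit import model2
bot.movel(W(.010,.045,.1185),.12); bot.movel(W(.010,.045,Z),.03); bot.wait(.2)
m=np.mean([read()[0] for _ in range(4)]); x0=J(bot.observe()['tool_pos'])[0]
am=brentq(lambda t:model2([90.9,20.0,1.075],t)-m,91,180); need=np.radians(am-90.9)*.04
print(m,am,need,x0); 
if need<.022:
    xt=x0-need; cmd=xt
    for x in (x0-need/2,xt): bot.movel(W(x,.045,Z),.04)
    bot.wait(.15)
    x=J(bot.observe()['tool_pos'])[0]; bot.movel(W(xt+(xt-x),.045,Z),.03); bot.wait(.15)
    print(xt,J(bot.observe()['tool_pos'])[0],np.mean([read()[0] for _ in range(4)]))
    # lift straight up from the actual place
    xx=J(bot.observe()['tool_pos'])[0]
    bot.movel(W(xx,.045,.135),.05)
print(np.mean([read()[0] for _ in range(4)]),bot.observe()['time'])
```

```text
25.16 115.6945691167427 0.01730987470801849 0.010283427804657772
-0.007026446903360718 -0.007440933747246356 25.9925
25.9925 38.65
```

The reading is at the peak to within about 5°. There's time for a symmetric check within one landing, and then I'll stop at its centre.

Run:
```python
from h import *
bot.movel(W(0,.045,.1185),.12); bot.movel(W(0,.045,Z),.03); bot.wait(.1)
X=[];M=[]
def at(x):
    bot.movel(W(x,.045,Z),.05); bot.wait(.12)
    X.append(J(bot.observe()['tool_pos'])[0]); M.append(np.mean([read()[0] for _ in range(3)]))
for x in(0,.006,.0105,.005,-.001,-.006,-.0105): at(x)
X=np.array(X);M=np.array(M); print(X.round(4),M.round(2))
# cosine of known amplitude about peak xp
from scipy.optimize import least_squares
f=lambda p,s:p[1]+8*(np.cos((X[s]-p[0])/.04*1.077)-1)-M[s]
for s in(slice(0,None),slice(2,None)):
    r=least_squares(f,[0,26],args=(s,)); print(r.x,np.abs(r.fun).max())
xp=r.x[0]
if abs(xp)<.009:
    bot.movel(W(xp,.045,Z),.04); bot.wait(.12); x=J(bot.observe()['tool_pos'])[0]
    bot.movel(W(2*xp-x,.045,Z),.03); bot.wait(.12); x=J(bot.observe()['tool_pos'])[0]; print(xp,x)
    bot.movel(W(x,.045,.15),.06); bot.movel(W(x,.045,.2),.15)
print(np.mean([read()[0] for _ in range(4)]),bot.observe()['time'])
im=bot.snapshot('scene')[:,:,::-1]; cv2.imwrite('pics/end.png',cv2.resize(im[150:350,160:400],None,fx=3,fy=3,interpolation=cv2.INTER_CUBIC))
```

```text
[ 0.0011  0.007   0.0109  0.0051 -0.0014 -0.0066 -0.0117] [26.08 25.98 25.69 26.02 26.06 25.8  25.53]
[1.35680307e-03 2.60342193e+01] 0.0830168886193583
[1.17639807e-03 2.60170300e+01] 0.05870052574938711
0.0011763980722460426 0.0011557984400885069
26.0325 45.3583
```

View pics/end.png

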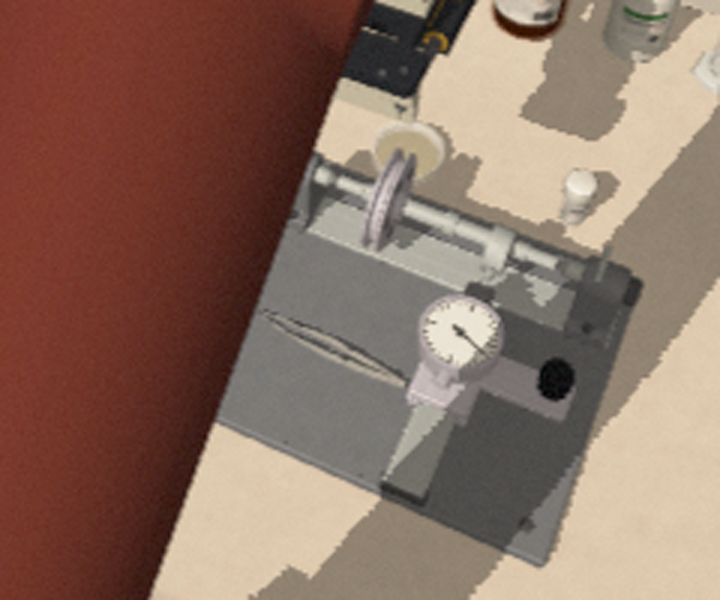

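The final view shows the pointer lower right at about 26 mm, which is the peak. The tweezers, vial and dish are in place, and the gripper is clear of the pulley.

```bash
python3 -c "
from plant import bot
print(bot.job_done())"
```

```text
the job is handed in; nothing more can be done
None
```

I handed the job in: I slid the gauge to about half travel (16 mm), then turned the shaft with a light touch to the collar's high spot, leaving it at the peak reading of about 26 mm, with the arm clear and the small things I could see in the last view undisturbed (the arm hid the screwdriver).

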